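Activate a filling capsule and keep the activator lever down

ROBOT

A 6-joint arm with a two-finger parallel gripper is mounted at the origin on the work surface. World frame = base frame: x ahead of the robot, y to its left, z up, the work surface at z = 0. Lengths are in m, angles in rad, forces in N, time in s.
With the tool pointing down it reaches from about 0.35 to 0.775 m from the base axis. Payload 5.5 kg.
Tool frame: the origin (TCP) lies midway between the tips of the shut fingers; the grasp point (between the pads) lies 19 mm behind it; z points along the fingers, y is the line along which they close (so a half turn about z gives the same grasp; the last joint's range is limited). The gripper opens to 85 mm and grips with 20 to 120 N. Pads are 22 mm wide; open, the fingers measure 114 mm over their backs; the gripper's body (76 mm by 85 mm) begins 54 mm behind the grasp point. The pads swing forward as they close: fully open they stand 13 mm farther back than shut.
Start: joints at [1.016, 0.313, 0.046, 1.304, 0, 1.431], TCP at [0.232, 0.526, 0.231] pointing down, gripper open.
Joint ranges: [-2.76, 2.76], [-0.86, 1.69], [-1.03, 1.26], [-2.2, 2.34], [-1.47, 1.5], [-3.14, 3.14]. Speed limits (rad/s): [2.57, 2.57, 3.14, 3.14, 3.14, 3.14].

INTERFACE

Orientations are given as a unit quaternion [w, x, y, z].
In Python, from workcell import env gives the robot as it stands.
- The arm moves only by the tool move_arm, never from a script. Its argument "targets" is a list of rows, each a list of 3 entries, a list of its own where there are three numbers: the shift along the tool's x, y, z in mm, then the turn, a rotation vector about the tool's x, y, z in units of 10 degrees (1.0 is 10 degrees), then the closure, from -1 (fully open) to 1 (shut). In form: [[[dx, dy, dz], [ax, ay, az], gripper], ...]. A call has 1 to 5 rows; each row is the pose to reach, as a shift and turn from the pose commanded when the call began, along the tool's axes at that moment; what a row does not reach only later rows make up. A row lasts 1/8 s, in which the tool goes at most 62.5 mm and 10.7 degrees, less where a joint would pass 70% of its speed; a pose out of reach is approached as far as the arm can. A call with a gripper value outside its range is refused whole. The fingers move at their own pace and stop on an object; "squeeze" is the grip in N (left out, the last holds). Time passes only in rows, so rows that repeat a pose let the fingers close. It gives the time, the measured TCP pose, the force, the opening and the grip force at its end, in the units of the state.
- env.get_state(): the state, without advancing time (a new reading comes with each control period).
- env.read_camera(name): name is "scene" or "top" or "wrist"; returns a dict with "pixels" (480x640x3 uint8, red, green, blue), "fovy" (degrees; the focal length in pixels is half the picture's height over the tangent of half this angle, whatever the lens; pixels are square), "cx", "cy" (the principal point, pixels), "dist_coeffs" ([k1, k2, p1, p2, k3] as OpenCV has them; the pictures are not rectified), "extrinsics" (4x4, takes a point from world to camera coordinates); the wrist camera has in their place "mount" (4x4, takes a point from camera to tool coordinates, whose origin is the TCP and whose axes are the flange's). Camera axes: x right, y up, looking along -z (the intrinsics and any distortion apply to the point x, -y, -z); pixel columns grow to the right and rows downward; lengths in m; the calibration is good to about 2 mm. A picture is of the moment at which its call begins: read the wrist's pose just before it. There is no depth.
- env.hand_in(): hands the job in; it is judged then, once.
Trained networks look in a picture, given as the dict that the camera call returned (one of the last four; its "shot" number tells which), for a name from the list of things; names that differ only in an ending like _2 or _b are one class to them, and where a whole thing is asked for, a point or a joint stands for the part that bears it (a point fixed in the world has none). Each returns a list of dicts, best first, with "confidence" (0 to 1); they miss things now and then, are a little off and sometimes report something else, mostly with a low value. They report only what shows in the picture. A call takes as long as a camera call.
- env.spot_in(thing, picture): "centre" ([x, y, z] in m, in world coordinates, good to about 4 mm: the middle of the surface that is visible of it).
- env.regions_of(thing, picture): "mask" (480x640 bool, what is visible of it).
- env.landmark_of(thing, picture): "centre" ([x, y, z] in m, in world coordinates, good to about 4 mm: a listed point, or the origin of a listed thing).
The state is a dict: "clock": time; "joint_pos": joint angles; "qvel": joint speeds; "tau": joint torques, N m; "tcp_pos": TCP position; "orientation": TCP orientation; "wrist_force": force on the tool from outside, world axes, zero at the start; "ft_torque": the same for the moment, N m; "finger_gap": finger opening in m; "grip_force": force on a finger pad.
Only numpy, scipy, OpenCV 4.12 (cv2) and the standard library are available. Lean on these libraries where they do the work, as an engineer would, in place of code of your own. Each camera call takes 0.05 s, during which the arm holds its last target. There are 200 camera calls.

TASK

Take the blue filling capsule from the white stand and lay it in the steel cradle of the capsule activator, its black nozzle through the slotted stop and its white plunger, not yet pushed in, facing the ram; let go of it. Then press the activator's lever all the way down, so that the ram drives the plunger in, and keep it fully down for at least two seconds; the program finishes while the arm is still holding the lever down. Leave the other two capsules, the jaw model and the bottle where they are.

Things in the scene. Friction and masses are not known exactly. Their poses are not given: they have to be found in the camera images.
- capsule_blue: Blue filling capsule lying level: rigid cylinder 16 mm in diameter, 30 mm long, about 18 g. Origin on its axis at mid-length; x points to the black nozzle (5.6 mm in diameter, from 15 to 31 mm). The white plunger, 10 mm in diameter, stands out at the other end, from -15 to -22 mm. At the start it lies in the stand, axis 30 mm above the table.
- nozzle_tip (a point): Tip of the blue capsule's nozzle, on its axis, 31 mm from its origin.
- capsule_blue_plunger (a joint): How far the white plunger of the blue capsule has been pushed in: 0 = out (standing out 7 mm), 0.007 = flush. About 8 N move it; it stays where it is pushed.
- capsule_yellow: Yellow capsule of the same make, same frame, in the stand. To be left alone.
- capsule_green: Green capsule of the same make, same frame, in the stand. To be left alone.
- stand: White capsule stand, fixed: plate 56 mm (x) by 190 mm (y), 8 mm thick; origin at the centre of its underside. Three saddles along x at y = -75, 0, 75 mm, each at most 16 mm wide with upper edges 5 mm below the capsule's axis, so that a capsule is free on both sides and is taken across its width from above. Capsules lie in any order, nozzles along +x.
- activator: Capsule activator (hand lever press), stuck to the bench, does not move: white base 205 mm (x) by 74 mm (y), top 14 mm above the table. Origin on the underside, below the lever's pivot, at the middle of the base. Cradle towards +x, lever towards -x. Two cheeks around the pivot reach 76 mm high at x = -15 to 19 mm, and are 40 mm wide over all.
- cradle (a point): Where the capsule's origin belongs, nozzle along the activator's +x: 59 mm along the activator's +x, 42 mm above the table, axes parallel to the activator's. A steel V saddle, 26 mm long, at most 16 mm wide, upper edges 5 mm below the capsule's axis, open above and on both sides, carries and centres the capsule. Along x it has 5 mm of play each way.
- stop (a point): Slotted steel stop of the cradle: mid of its face, 20 mm ahead of the cradle point, on the capsule's axis. 28 mm wide, 48 mm high, 6 mm thick; slot for the nozzle 10 mm wide, open at the top. The capsule's shoulder bears on it.
- ram_face (a point): Centre of the face of the steel ram (12 mm in diameter, on the capsule's axis). With the lever up it waits 27 mm behind the cradle point. Pressing the lever moves it 16 mm forward: it slides the capsule up to the stop, then pushes the plunger in.
- lever (a joint): Angle of the lever in rad: 0 = up (as it rests, 49 degrees above level), 0.90 = fully down on its stop (3 degrees below level). A spring drives it back up; on the pad it takes about 4 N to start and 16 N to hold it down.
- lever_pad (a point): Middle of the top face of the lever's blue hand pad (68 mm along the lever, 30 mm wide, 14 mm thick). It lies 125 mm from the pivot along the lever and 7 mm above the lever's centre line. Up: 159 mm above the table and 77 mm from the pivot towards the activator's -x. Fully down: 61 mm above the table and 125 mm from the pivot.
- lever_hinge (a point): Pivot of the lever: 60 mm above the activator's origin, axis along the activator's y.
- jaw_model: Teaching jaw with white teeth and pink gum on a plaster base, 60 x 66 mm, 30 mm high, loose, beyond the work. Origin at the centre of its underside. To be left alone.
- drop_bottle: Small amber bottle, 34 mm in diameter, 65 mm high, loose, beyond the work. Origin at the centre of its underside. To be left alone.

How it is judged:
On the way, in this order (a step that is already met when the one before it is completed fails the run):
1. the blue capsule lies in the cradle, nozzle in the slot, let go, plunger still out and lever still up (x of capsule_blue in the frame of cradle between -0.007 and 0.008 m and y of capsule_blue in the frame of cradle between -0.003 and 0.003 m and z of capsule_blue in the frame of cradle between -0.003 and 0.003 m and angle between the x axis of capsule_blue and the x axis of activator, either way round below 0.12 rad and x of nozzle_tip in the frame of cradle above 0.02 m and contact force between capsule_blue and the fingers below 0.05 N and contact force between capsule_blue and the arm below 0.05 N and value of joint lever below 0.2 rad and value of joint capsule_blue_plunger below 0.002 m), for 0.2 s.
2. the lever is fully down and the plunger driven in, for two seconds (x of capsule_blue in the frame of cradle between -0.007 and 0.008 m and y of capsule_blue in the frame of cradle between -0.003 and 0.003 m and z of capsule_blue in the frame of cradle between -0.003 and 0.003 m and angle between the x axis of capsule_blue and the x axis of activator, either way round below 0.12 rad and x of nozzle_tip in the frame of cradle above 0.02 m and value of joint lever above 0.84 rad and value of joint capsule_blue_plunger above 0.005 m), for 2 s.
At the end, for the whole second after the job is handed in: The arm pushes the lever with over 4 N, lever above 0.84 rad. Blue capsule in the cradle (3 mm across and in height, -7 to +8 mm along, 0.12 rad), nozzle at the stop, plunger in over 5 mm, not touched by the arm. Other capsules, jaw and bottle within 15 mm of their starts (all of step 2 and contact force between capsule_blue and the fingers below 0.05 N and contact force between capsule_blue and the arm below 0.05 N and contact force between any of the fingers, the arm and lever above 4 N and distance of each of capsule_yellow, capsule_green, jaw_model, drop_bottle from where it was at the start of the episode below 0.015 m); the arm keeps its last pose, push and grip.
It fails at once if the yellow capsule is disturbed (distance of capsule_yellow from where it was at the start of the episode above 0.03 m).
It fails at once if the green capsule is disturbed (distance of capsule_green from where it was at the start of the episode above 0.03 m).
It fails at once if the jaw model is disturbed (distance of jaw_model from where it was at the start of the episode above 0.03 m).
It fails at once if the drop bottle is disturbed (distance of drop_bottle from where it was at the start of the episode above 0.03 m).
It also fails if it takes over 53 s, if anything falls off the work surface, if the arm or the gripper's body presses on something with over 40 N, if the wrist force passes 120 N, or if a joint passes its speed limit or range.

## Working session

There is one attempt and no reset: what is moved stays moved. The work goes in short steps, Python scripts to look and compute and a tool call to move; the robot and the scene stay as the last step left them, time stands still between calls to the robot, and variables do not carry over. Pictures are saved under pics/ and viewed, at most 13 in all, crops included, and the job is handed in when it is done.

Besides the shell and the picture viewer there is one more tool, called after "Call:" by a JSON object that holds its "fn" and its "kwargs", one argument or row to a line. move_arm: Moves the arm, as the interface text tells. Its arguments: {"type":"object","properties":{"targets":{"type":"array","items":{"type":"array"}},"squeeze":{"type":"number"}},"required":["targets"]}

```bash
mkdir -p pics; cat > h.py <<'E'
import numpy as np, cv2
from workcell import env
from scipy.spatial.transform import Rotation as R
def save(p,n): cv2.imwrite('pics/'+n,cv2.cvtColor(p['pixels'],cv2.COLOR_RGB2BGR))
def marks(names,cam,fn='landmark_of'):
    p=env.read_camera(cam)
    for n in names:
        try: r=getattr(env,fn)(n,p)
        except Exception as e: print(n,e); continue
        print(cam,n,[(np.round(d['centre'],4).tolist(),round(d['confidence'],2)) for d in r[:2]])
    return p
def st():
    s=env.get_state(); q=s['orientation']
    print({k:np.round(v,4).tolist() for k,v in s.items() if k in('clock','joint_pos','tcp_pos','orientation','wrist_force','finger_gap','grip_force')})
    return s,R.from_quat([q[1],q[2],q[3],q[0]]).as_matrix()
E
python3 - <<'E'
from h import *
st()
N=['capsule_blue','nozzle_tip','capsule_yellow','capsule_green','stand','activator','cradle','stop','ram_face','lever_pad','lever_hinge','jaw_model','drop_bottle']
for c in('scene','top'):
    p=marks(N,c); save(p,c+'.png')
E
```

```text
{'clock': 0.0, 'joint_pos': [1.0164, 0.314, 0.045, 1.3036, -0.0, 1.4312], 'tcp_pos': [0.2315, 0.5258, 0.2304], 'orientation': [-0.0003, 0.2059, 0.9786, -0.0009], 'wrist_force': [0.034, 0.0435, 0.2008], 'grip_force': 0.0, 'finger_gap': 0.0855}
scene capsule_blue [([0.4816, 0.2474, 0.0303], 0.5)]
scene nozzle_tip [([0.4672, 0.2827, 0.029], 0.56)]
scene capsule_yellow [([0.5456, 0.2785, 0.0337], 0.63), ([0.5708, -0.0183, 0.0459], 0.42)]
scene capsule_green [([0.6159, 0.3035, 0.0281], 0.65)]
scene stand [([0.5445, 0.2799, -0.0025], 0.65), ([0.6183, 0.3015, 0.0268], 0.38)]
scene activator [([0.5788, -0.0453, -0.002], 0.95)]
scene cradle [([0.5596, 0.0127, 0.0425], 0.75)]
scene stop [([0.5519, 0.0273, 0.04], 0.58)]
scene ram_face [([0.5682, -0.0169, 0.0439], 0.49)]
scene lever_pad [([0.6021, -0.1183, 0.1585], 0.86), ([0.5794, -0.0447, -0.0009], 0.41)]
scene lever_hinge [([0.5808, -0.0457, 0.0608], 0.68)]
scene jaw_model [([0.5601, 0.0152, 0.0407], 0.71), ([0.7243, 0.023, -0.0044], 0.7)]
scene drop_bottle [([0.7227, -0.2926, -0.0019], 0.93)]
top capsule_blue [([0.4803, 0.2501, 0.0279], 0.66)]
top nozzle_tip [([0.4694, 0.2795, 0.0325], 0.56)]
top capsule_yellow [([0.5501, 0.2756, 0.0278], 0.49)]
top capsule_green [([0.6204, 0.3021, 0.0254], 0.62)]
top stand [([0.5487, 0.2759, 0.0022], 0.72), ([0.5798, -0.0422, 0.0026], 0.53)]
top activator [([0.5525, 0.2762, 0.0012], 0.26)]
top cradle [([0.5582, 0.0133, 0.0413], 0.67), ([0.5495, 0.0348, 0.0434], 0.36)]
top stop [([0.5506, 0.0323, 0.045], 0.69), ([0.5814, -0.0445, 0.0034], 0.66)]
top ram_face [([0.5789, -0.0462, 0.0021], 0.35)]
top lever_pad [([0.6071, -0.1177, 0.163], 0.61)]
top lever_hinge [([0.5768, -0.0459, 0.0632], 0.85)]
top jaw_model []
top drop_bottle [([0.721, -0.2907, 0.0022], 0.67)]
```

View pics/top.png

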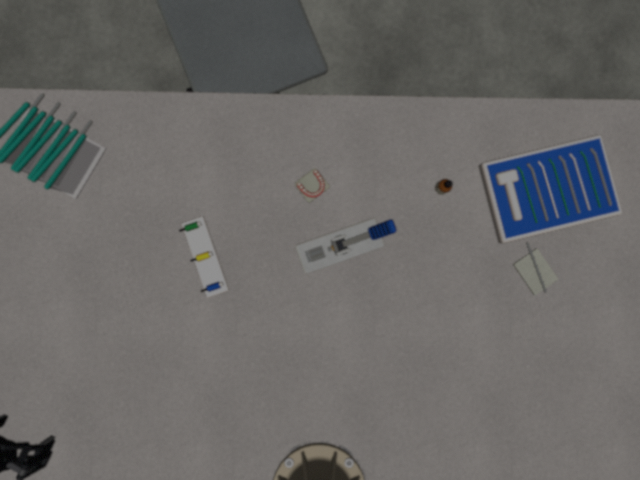

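View pics/scene.png

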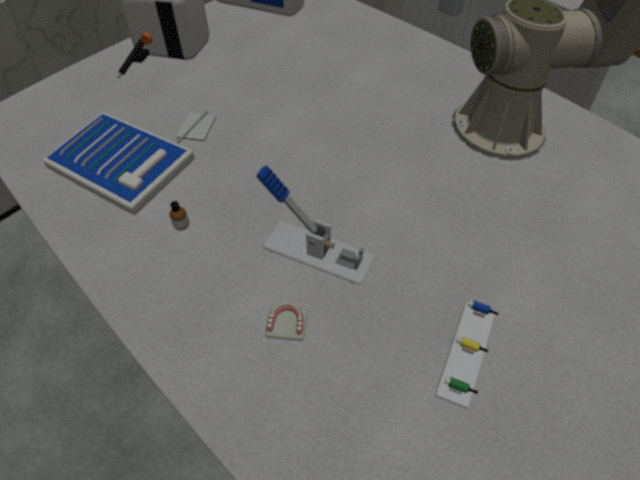

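The blue capsule is at the near end of the stand (top image 212,287) with its nozzle to the left. The activator is at (345,245) with its lever pad to the right. The capsule axis is about 111°, the activator axis about 109°. I'll move above the blue capsule.

Call:
{"fn": "move_arm", "kwargs": {
  "targets": [
    [[-57,-26,18],[0,0,0.9],-1],
    [[-114,-51,37],[0,0,1.8],-1],
    [[-170,-77,55],[0,0,2.7],-1],
    [[-227,-102,73],[0,0,3.6],-1],
    [[-283,-128,92],[0,0,4.47],-1]
  ]
}}

```text
clock: 2.02
tcp_pos: [0.4333, 0.3019, 0.1425]
orientation: [0.0, 0.565, 0.825, 0.001]
wrist_force: [0.7, 0.4, -0.1]
finger_gap: 0.0857
grip_force: 0.0
```

```bash
cat >> h.py <<'E'
def rel(pos,yaw=None):
    "shift (mm) and turn (10 deg) to TCP pos, tool down with tool y at yaw (deg, world, mod 180)"
    s,M=st(); d=M.T@(np.array(pos)-s['tcp_pos'])*1000
    out=np.zeros(3)
    if yaw is not None:
        cur=np.degrees(np.arctan2(M[1,1],M[0,1])); dy=(yaw-cur+90)%180-90
        a=np.radians(cur+dy); y=np.array([np.cos(a),np.sin(a),0]); z=np.array([0,0,-1.])
        T=np.c_[np.cross(y,z),y,z]; out=np.degrees(R.from_matrix(M.T@T).as_rotvec())/10
    print('REL',np.round(d,1),np.round(out,2)); return d,out
E
python3 -c "
from h import *
rel([.481,.249,.12],21.5)"
```

```text
{'clock': 2.025, 'joint_pos': [0.4564, 0.2663, -0.2408, 1.0624, 0.0001, 1.6563], 'tcp_pos': [0.4333, 0.3019, 0.1425], 'orientation': [0.0003, 0.5646, 0.8254, 0.0006], 'wrist_force': [0.7374, 0.4372, -0.0667], 'grip_force': 0.0, 'finger_gap': 0.0857}
REL [-66.6  25.3  22.5] [ 0.01 -0.   -0.02]
```

Call:
{"fn": "move_arm", "kwargs": {
  "targets": [
    [[-58,22,18],[0,0,0],-1],
    [[-58,22,18],[0,0,0],-1],
    [[-58,22,18],[0,0,0],-1]
  ]
}}

```text
clock: 2.4
tcp_pos: [0.4735, 0.2573, 0.1246]
orientation: [-0.0, 0.563, 0.826, -0.0]
wrist_force: [-0.4, 0.2, -0.3]
finger_gap: 0.0859
grip_force: 0.0
```

```bash
python3 - <<'E'
from h import *
st()
p=marks(['capsule_blue','nozzle_tip','stand','capsule_yellow'],'wrist'); save(p,'w1.png'); print(p['fovy'],p['cx'],p['cy'],p['dist_coeffs'],np.round(p['mount'],3).tolist())
for n in('capsule_blue','nozzle_tip'):
    for r in env.regions_of(n,p)[:1]:
        m=r['mask'].astype(np.uint8); print(n,r['confidence'],cv2.minAreaRect(cv2.findNonZero(m)))
E
```

```text
{'clock': 2.4, 'joint_pos': [0.3484, 0.3005, -0.2402, 1.0306, 0.0005, 1.5444], 'tcp_pos': [0.4735, 0.2573, 0.1246], 'orientation': [-0.0004, 0.563, 0.8265, -0.0001], 'wrist_force': [-0.446, 0.2234, -0.2987], 'grip_force': 0.0, 'finger_gap': 0.0859}
wrist capsule_blue [([0.4777, 0.2461, 0.033], 0.66)]
wrist nozzle_tip [([0.468, 0.2798, 0.0291], 0.75), ([0.5481, 0.2756, 0.0336], 0.15)]
wrist stand [([0.5484, 0.2774, -0.0001], 0.73)]
wrist capsule_yellow [([0.5432, 0.2767, 0.0323], 0.82)]
67.56904597833069 313.27955475378917 239.49441978310108 [0.01757311 0.         0.         0.         0.        ] [[-0.0, 0.964, 0.264, 0.066], [1.0, 0.0, 0.0, 0.001], [0.0, 0.264, -0.964, -0.143], [0.0, 0.0, 0.0, 1.0]]
capsule_blue 0.77 ((315.5998229980469, 247.0039825439453), (23.900890350341797, 76.21906280517578), 2.2906100749969482)
nozzle_tip 0.9 ((316.0198974609375, 247.0216522216797), (22.355602264404297, 76.14226531982422), 2.38594388961792)
```

View pics/w1.png

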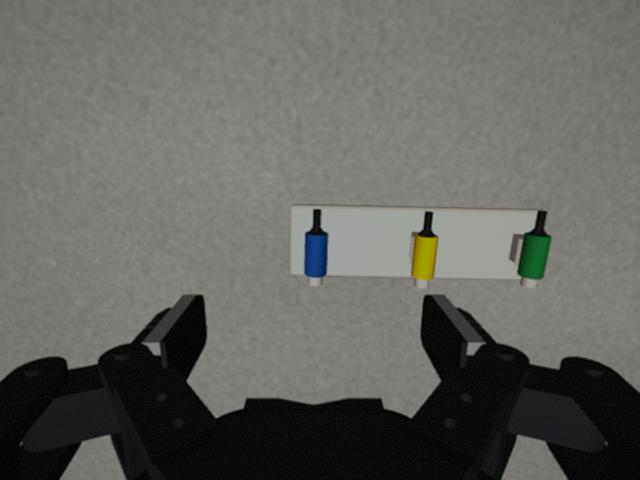

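```bash
cat >> h.py <<'E'
def ray(uv,z,p,s,M):
    f=240/np.tan(np.radians(p['fovy']/2)); K=np.array([[f,0,p['cx']],[0,f,p['cy']],[0,0,1]])
    n=cv2.undistortPoints(np.array([[uv]],float),K,np.array(p['dist_coeffs']))[0,0]
    m=np.array(p['mount']); d=M@(m[:3,:3]@[n[0],-n[1],-1]); o=np.array(s['tcp_pos'])+M@m[:3,3]
    return o+d*(z-o[2])/d[2]
def wristrect(n,z,tag=None):
    s,M=st(); p=env.read_camera('wrist')
    if tag: save(p,tag)
    for r in env.regions_of(n,p)[:1]:
        pts=cv2.findNonZero(r['mask'].astype(np.uint8)); b=cv2.boxPoints(cv2.minAreaRect(pts))
        b=b[np.argsort(b[:,1])]; a,c=b[:2].mean(0),b[2:].mean(0)
        A,C=ray(a,z,p,s,M),ray(c,z,p,s,M); v=A-C
        print(n,round(r['confidence'],2),a,c,'ends',np.round(A,4),np.round(C,4),'len',np.linalg.norm(v),'ang',np.degrees(np.arctan2(v[1],v[0])))
    return p,s,M
E
python3 - <<'E'
from h import *
p,s,M=wristrect('capsule_blue',.03)
for n in('capsule_blue','nozzle_tip','stand','capsule_green','capsule_yellow'):
  print(n,[(np.round(d['centre'],4),round(d['confidence'],2)) for d in env.landmark_of(n,p)[:1]])
rgb=p['pixels'].astype(int); b=(rgb[...,2]>rgb[...,0]+40)
pts=cv2.findNonZero(b.astype(np.uint8)); r=cv2.minAreaRect(pts); print(r)
print(ray(r[0],.034,p,s,M))
E
```

```text
{'clock': 2.75, 'joint_pos': [0.3509, 0.2996, -0.2403, 1.0301, 0.0001, 1.5439], 'tcp_pos': [0.4732, 0.2584, 0.1251], 'orientation': [0.0002, 0.5618, 0.8273, 0.0003], 'wrist_force': [0.1658, 0.131, -0.1857], 'grip_force': 0.0, 'finger_gap': 0.0856}
capsule_blue 0.63 [315.5 210. ] [315.5 287. ] ends [0.4676 0.279  0.03  ] [0.4883 0.2272 0.03  ] len 0.05572562437673989 ang 111.72381698702667
capsule_blue []
nozzle_tip [(array([0.469 , 0.2795, 0.0313]), 0.64)]
stand [(array([ 0.5484,  0.2787, -0.0018]), 0.69)]
capsule_green [(array([0.6172, 0.3088, 0.026 ]), 0.73)]
capsule_yellow []
((315.5, 256.5), (21.0, 43.0), 0.0)
[0.4792967  0.24965376 0.034     ]
```

Call:
{"fn": "move_arm", "kwargs": {
  "targets": [
    [[-10.6,2.6,50],[0,0,0],-1],
    [[-10.6,2.6,85],[0,0,0],-1],
    [[-10.6,2.6,100],[0,0,0],-1],
    [[-10.6,2.6,100],[0,0,0],-1],
    [[-10.6,2.6,100],[0,0,0],-1]
  ]
}}

```text
clock: 3.72
tcp_pos: [0.4811, 0.249, 0.026]
orientation: [0.001, 0.563, 0.827, 0.001]
wrist_force: [0.4, -0.0, 0.8]
finger_gap: 0.0856
grip_force: 0.0
```

```bash
python3 -c "
from h import *
rel([.4795,.2495,.013],21.6)
p=env.read_camera('wrist');save(p,'w2.png')"
```

```text
{'clock': 3.725, 'joint_pos': [0.3293, 0.399, -0.3684, 0.8011, 0.0001, 1.5241], 'tcp_pos': [0.4811, 0.249, 0.026], 'orientation': [0.0007, 0.5625, 0.8268, 0.0009], 'wrist_force': [0.3644, -0.0371, 0.7676], 'grip_force': 0.0, 'finger_gap': 0.0856}
REL [ 1.1 -1.3 13. ] [ 0.01  0.   -0.01]
```

View pics/w2.png

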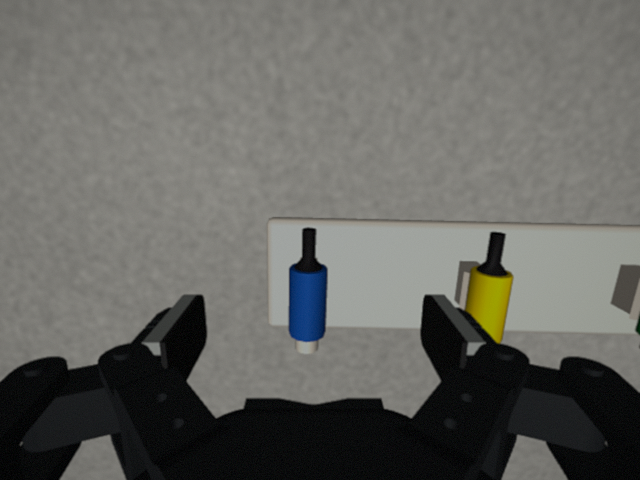

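Call:
{"fn": "move_arm", "kwargs": {
  "targets": [
    [[1,-1.5,12],[0,0,0],-1],
    [[1,-1.5,12],[0,0,0],-1],
    [[1,-1.5,12],[0,0,0],0],
    [[1,-1.5,12],[0,0,0],0.4],
    [[1,-1.5,12],[0,0,0],0.4]
  ],
  "squeeze": 30
}}

```text
clock: 4.4
tcp_pos: [0.4784, 0.249, 0.0128]
orientation: [0.0, 0.563, 0.827, 0.0]
wrist_force: [-0.1, -0.1, -0.8]
finger_gap: 0.0322
grip_force: 0.0
```

Call:
{"fn": "move_arm", "kwargs": {
  "targets": [
    [[0,0,0],[0,0,0],1],
    [[0,0,0],[0,0,0],1],
    [[0,0,0],[0,0,0],1],
    [[0,0,0],[0,0,0],1],
    [[0,0,0],[0,0,0],1]
  ]
}}

```text
clock: 5.03
tcp_pos: [0.4785, 0.249, 0.0128]
orientation: [0.0, 0.563, 0.827, 0.0]
wrist_force: [-0.4, -0.3, 2.9]
finger_gap: 0.0153
grip_force: 29.3
```

Call:
{"fn": "move_arm", "kwargs": {
  "targets": [
    [[0,0,-10],[0,0,0],1],
    [[0,0,-30],[0,0,0],1],
    [[0,0,-70],[0,0,0],1],
    [[0,0,-110],[0,0,0],1],
    [[0,0,-110],[0,0,0],1]
  ]
}}

```text
clock: 5.65
tcp_pos: [0.4802, 0.2496, 0.1265]
orientation: [0.002, 0.562, 0.827, 0.003]
wrist_force: [0.1, -0.7, -0.1]
finger_gap: 0.0148
grip_force: 29.2
```

```bash
python3 - <<'E'
from h import *
p,s,M=wristrect('capsule_blue',.1251+.019,'w3.png')
rel([.577,.030,.16],19)
E
```

```text
{'clock': 5.65, 'joint_pos': [0.331, 0.298, -0.239, 1.0276, 0.0, 1.5258], 'tcp_pos': [0.4802, 0.2496, 0.1265], 'orientation': [0.0019, 0.5625, 0.8268, 0.0025], 'wrist_force': [0.1043, -0.6695, -0.1378], 'grip_force': 29.1778, 'finger_gap': 0.0148}
capsule_blue 0.85 [314. 238.] [314. 374.] ends [0.4694 0.2798 0.1441] [0.4903 0.227  0.1441] len 0.05671354270976122 ang 111.55866788769501
{'clock': 5.75, 'joint_pos': [0.3309, 0.3011, -0.2438, 1.0256, 0.0001, 1.5258], 'tcp_pos': [0.478, 0.2488, 0.1229], 'orientation': [0.0001, 0.5625, 0.8268, 0.0001], 'wrist_force': [-0.2937, 0.1751, 0.2377], 'grip_force': 29.178, 'finger_gap': 0.0145}
REL [-239.9   11.8  -37.1] [ 0.   -0.    0.25]
```

View pics/w3.png

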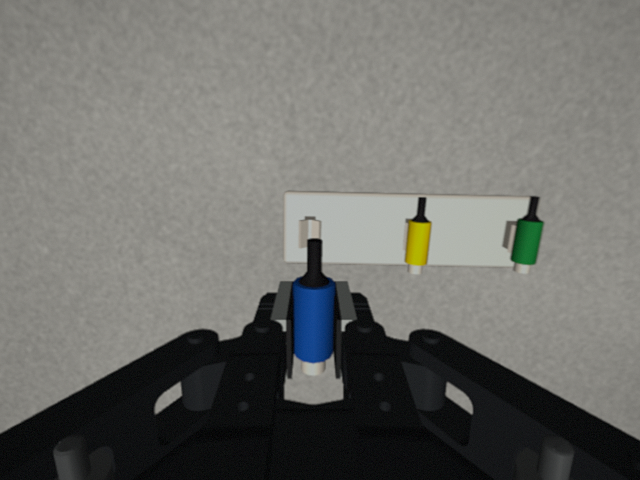

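The capsule is held straight, along tool x and centred. Next I'll go above the activator, slightly behind the cradle, to view it.

Call:
{"fn": "move_arm", "kwargs": {
  "targets": [
    [[-50,-2,-30],[0,0,0],1],
    [[-105,-5,-47],[0,0,0.1],1],
    [[-160,-7,-47],[0,0,0.25],1],
    [[-215,-10,-47],[0,0,0.25],1],
    [[-270,-13,-47],[0,0,0.25],1]
  ]
}}

```text
clock: 6.38
tcp_pos: [0.5643, -0.0086, 0.1679]
orientation: [-0.002, 0.58, 0.814, -0.001]
wrist_force: [1.0, -0.9, -0.2]
finger_gap: 0.0147
grip_force: 29.2
```

Call:
{"fn": "move_arm", "kwargs": {
  "targets": [
    [[-32,-1,0],[0,0,0],1],
    [[-32,-1,0],[0,0,0],1],
    [[-32,-1,0],[0,0,0],1],
    [[-32,-1,0],[0,0,0],1]
  ]
}}

```text
clock: 6.88
tcp_pos: [0.574, -0.0364, 0.1691]
orientation: [-0.001, 0.58, 0.815, -0.0]
wrist_force: [0.2, 0.0, -0.2]
finger_gap: 0.015
grip_force: 29.2
```

```bash
python3 - <<'E'
from h import *
st()
p=marks(['cradle','stop','ram_face','activator','lever_hinge'],'wrist'); save(p,'w4.png')
E
```

```text
{'clock': 6.875, 'joint_pos': [-0.203, 0.3391, -0.0713, 1.1619, 0.0003, 1.034], 'tcp_pos': [0.574, -0.0364, 0.1691], 'orientation': [-0.0008, 0.5798, 0.8147, -0.0002], 'wrist_force': [0.1722, 0.0316, -0.2214], 'grip_force': 29.2163, 'finger_gap': 0.015}
wrist cradle [([0.5609, 0.0049, 0.0373], 0.81)]
wrist stop [([0.5559, 0.0251, 0.0456], 0.78)]
wrist ram_face [([0.5529, 0.0283, 0.0448], 0.6), ([0.5691, -0.0159, 0.041], 0.42)]
wrist activator [([0.5836, -0.0444, -0.0002], 0.83)]
wrist lever_hinge [([0.5783, -0.0442, 0.0528], 0.72)]
```

View pics/w4.png

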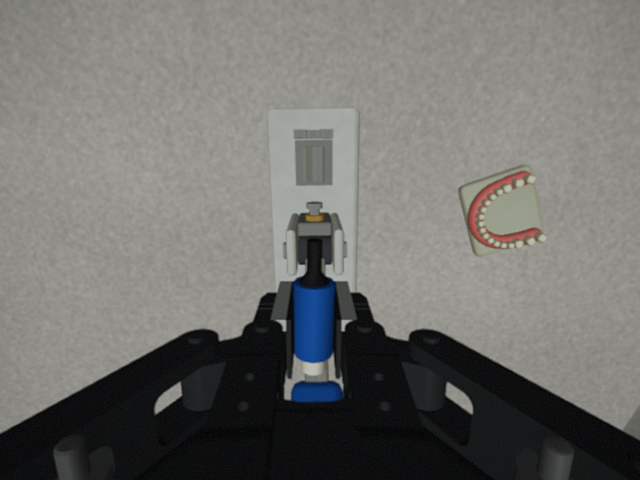

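The view shows the base (cols 268–359, top edge row 109), the stop at about (314,133), the saddle below it at rows 138–185, and the ram at (314,210). It looks well aligned. I'll compute the details.

```bash
python3 - <<'E'
from h import *
s,M=st(); p=env.read_camera('wrist')
g=cv2.GaussianBlur(cv2.cvtColor(p['pixels'],cv2.COLOR_RGB2GRAY),(3,3),0).astype(float)
L,Rr=[],[]
for r in range(118,200,3):
    d=np.diff(g[r]); L.append(ray([255+d[255:285].argmax()+.5,r],.014,p,s,M)); Rr.append(ray([345+d[345:375].argmin()+.5,r],.014,p,s,M))
L,Rr=np.array(L),np.array(Rr)
def ln(P):
    vx,vy,x,y=cv2.fitLine(P[:,:2].astype(np.float32),cv2.DIST_HUBER,0,1e-5,1e-5).ravel(); v=np.array([vx,vy]); v*=np.sign(vy); return v,np.array([x,y])
(v1,a),(v2,b)=ln(L),ln(Rr); v=v1+v2; v/=np.linalg.norm(v); n=np.array([v[1],-v[0]])
print('angles',[np.degrees(np.arctan2(w[1],w[0])) for w in(v1,v2)],'width',(b-a)@n)
mid=(a@n+b@n)/2; T=np.array(s['tcp_pos'])[:2]
col=g[:,285]; print('top edge row',95+np.diff(col)[95:125].argmax()+.5)
e=ray([285,95+np.diff(col)[95:125].argmax()+.5],.014,p,s,M)[:2]
print('base front end along',(e-T)@v,'TCP lateral rel base mid',T@n-mid,'cradle est', [(x,np.round(np.array([x,0])@v,3)) for x in ()])
for nm,uv,z in(('stop front top',(314,129),.048),('stop back top',(314,138),.048),('stopL',(295,133),.048),('stopR',(333,133),.048),('ramtip?',(314,203),.042),('saddle back',(314,185),.037)):
    q=ray(uv,z,p,s,M)[:2]; print(nm,np.round(q,4),'along',round((q-T)@v,4),'lat',round(q@n-mid,4))
tip=None
crop=cv2.resize(p['pixels'][100:260,250:380],None,fx=4.5,fy=3.7,interpolation=cv2.INTER_CUBIC); save({'pixels':crop},'w5.png')
E
```

```text
{'clock': 7.175, 'joint_pos': [-0.2038, 0.3387, -0.07, 1.1618, 0.0001, 1.0339], 'tcp_pos': [0.5747, -0.037, 0.1698], 'orientation': [0.0001, 0.5801, 0.8146, 0.0001], 'wrist_force': [-1.2513, 1.1914, -0.0084], 'grip_force': 29.2164, 'finger_gap': 0.0152}
angles [np.float32(109.82789), np.float32(109.45438)] width 0.07037171
top edge row 107.5
base front end along 0.09127854006739268 TCP lateral rel base mid -0.0004748500793624322 cradle est []
stop front top [0.5519 0.0334] along 0.074 lat 0.0017
stop back top [0.5539 0.0276] along 0.0679 lat 0.0016
stopL [0.5401 0.0264] along 0.0714 lat -0.0118
stopR [0.5654 0.0352] along 0.0711 lat 0.0151
ramtip? [ 0.5694 -0.0173] along 0.0204 lat 0.0012
saddle back [ 0.5652 -0.0049] along 0.0335 lat 0.0013
```

View pics/w5.png

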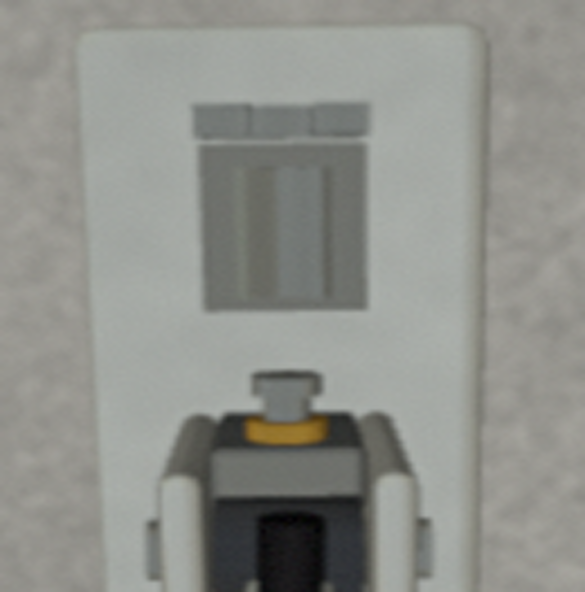

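Call:
{"fn": "move_arm", "kwargs": {
  "targets": [
    [[30,0,0],[0,0,-0.03],1],
    [[49.5,-0.4,30],[0,0,-0.03],1],
    [[49.5,-0.4,70],[0,0,-0.03],1],
    [[49.5,-0.4,110],[0,0,-0.03],1],
    [[49.5,-0.4,110],[0,0,-0.03],1]
  ]
}}

```text
clock: 7.85
tcp_pos: [0.5552, 0.0096, 0.0569]
orientation: [-0.003, 0.578, 0.816, -0.002]
wrist_force: [-0.2, -0.3, 0.5]
finger_gap: 0.015
grip_force: 29.3
```

```bash
python3 - <<'E'
from h import *
env.read_camera('top')
p,s,M=wristrect('capsule_blue',.06+.017)
st()
crop=cv2.resize(p['pixels'][180:400,220:410],None,fx=3,fy=2.7,interpolation=cv2.INTER_CUBIC); save({'pixels':crop},'w6.png')
E
```

```text
{'clock': 7.9, 'joint_pos': [-0.1275, 0.3924, -0.2829, 0.8985, 0.0001, 1.1058], 'tcp_pos': [0.5571, 0.0093, 0.059], 'orientation': [-0.0013, 0.5783, 0.8158, -0.0007], 'wrist_force': [0.4846, -0.6968, 0.19], 'grip_force': 29.2541, 'finger_gap': 0.0149}
capsule_blue 0.79 [314. 238.] [314. 374.] ends [0.5476 0.0399 0.077 ] [ 0.5663 -0.0134  0.077 ] len 0.05650449977360261 ang 109.35357450438664
{'clock': 8.0, 'joint_pos': [-0.1277, 0.3903, -0.2798, 0.8985, 0.0001, 1.1057], 'tcp_pos': [0.5594, 0.0089, 0.0613], 'orientation': [0.001, 0.5783, 0.8158, 0.0006], 'wrist_force': [0.3579, -0.1887, 1.0532], 'grip_force': 29.2543, 'finger_gap': 0.0151}
```

View pics/w6.png

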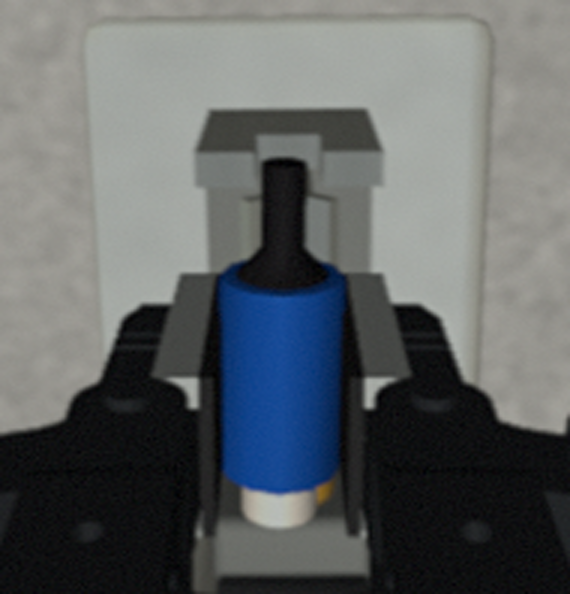

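Call:
{"fn": "move_arm", "kwargs": {
  "targets": [
    [[0,0.6,0],[0,0,0],1],
    [[0,0.6,12],[0,0,0],1],
    [[0,0.6,24],[0,0,0],1],
    [[0,0.6,31],[0,0,0],1],
    [[0,0.6,31],[0,0,0],1]
  ]
}}

```text
clock: 8.62
tcp_pos: [0.5582, 0.0092, 0.0275]
orientation: [-0.001, 0.578, 0.816, -0.0]
wrist_force: [1.7, -1.3, -4.8]
finger_gap: 0.015
grip_force: 31.0
```

Call:
{"fn": "move_arm", "kwargs": {
  "targets": [
    [[0,0,2],[0,0,0],1],
    [[0,0,2],[0,0,0],1],
    [[0,0,2],[0,0,0],1]
  ]
}}

```text
clock: 9.0
tcp_pos: [0.5583, 0.0092, 0.0266]
orientation: [-0.0, 0.578, 0.816, -0.0]
wrist_force: [-2.7, -1.3, 1.5]
finger_gap: 0.0148
grip_force: 31.9
```

Call:
{"fn": "move_arm", "kwargs": {
  "targets": [
    [[0,0,1.2],[0,0,0],1],
    [[0,0,1.2],[0,0,0],1],
    [[0,0,1.2],[0,0,0],1]
  ]
}}

```text
clock: 9.38
tcp_pos: [0.5583, 0.0091, 0.0256]
orientation: [-0.0, 0.578, 0.816, -0.0]
wrist_force: [-3.7, -1.3, 5.3]
finger_gap: 0.0151
grip_force: 32.3
```

```bash
python3 - <<'E'
from h import *
st(); env.read_camera('top'); st(); p,s,M=wristrect('capsule_blue',.042); save(p,'w7.png')
E
```

```text
{'clock': 9.375, 'joint_pos': [-0.1272, 0.4284, -0.3217, 0.8212, -0.0003, 1.1062], 'tcp_pos': [0.5583, 0.0091, 0.0256], 'orientation': [-0.0002, 0.5784, 0.8158, -0.0003], 'wrist_force': [-3.7473, -1.3121, 5.3137], 'grip_force': 32.2861, 'finger_gap': 0.0151}
{'clock': 9.425, 'joint_pos': [-0.1272, 0.4284, -0.3217, 0.8212, -0.0003, 1.1063], 'tcp_pos': [0.5584, 0.0091, 0.0257], 'orientation': [-0.0002, 0.5784, 0.8158, -0.0002], 'wrist_force': [-3.4015, -1.4466, 6.066], 'grip_force': 32.2852, 'finger_gap': 0.0148}
{'clock': 9.425, 'joint_pos': [-0.1272, 0.4284, -0.3217, 0.8212, -0.0003, 1.1063], 'tcp_pos': [0.5584, 0.0091, 0.0257], 'orientation': [-0.0002, 0.5784, 0.8158, -0.0002], 'wrist_force': [-3.4015, -1.4466, 6.066], 'grip_force': 32.2852, 'finger_gap': 0.0148}
capsule_blue 0.57 [314. 238.] [314. 374.] ends [0.549  0.0394 0.042 ] [ 0.568  -0.0146  0.042 ] len 0.05728924625957804 ang 109.34113690934105
```

View pics/w7.png

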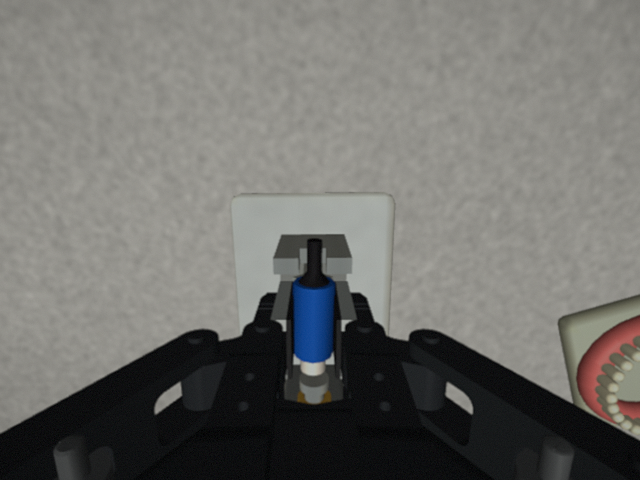

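Call:
{"fn": "move_arm", "kwargs": {
  "targets": [
    [[0,-0.8,0.3],[0,0,0],1],
    [[0,-0.8,0.3],[0,0,0],1],
    [[0,-0.8,0.3],[0,0,0],0.7],
    [[0,-0.8,0.3],[0,0,0],0.4],
    [[0,-0.8,0.3],[0,0,0],0.2]
  ]
}}

```text
clock: 10.15
tcp_pos: [0.5585, 0.0091, 0.025]
orientation: [0.0, 0.578, 0.816, 0.0]
wrist_force: [0.6, -0.2, 0.2]
finger_gap: 0.0337
grip_force: 0.0
```

Call:
{"fn": "move_arm", "kwargs": {
  "targets": [
    [[0,-0.8,0],[0,0,0],0.2],
    [[0,-0.8,0],[0,0,0],0.2],
    [[0,-0.8,-20],[0,0,0],0.2],
    [[0,-0.8,-60],[0,0,0],0.2],
    [[0,-0.8,-110],[0,0,0],0.2]
  ]
}}

```text
clock: 10.78
tcp_pos: [0.5563, 0.0089, 0.1352]
orientation: [-0.001, 0.578, 0.816, -0.001]
wrist_force: [1.2, 0.5, 0.3]
finger_gap: 0.0343
grip_force: 0.0
```

Call:
{"fn": "move_arm", "kwargs": {
  "targets": [
    [[-40,0,-40],[0,0,0],0.2],
    [[-60,0,-50],[0,0,0],0.2],
    [[-60,0,-50],[0,0,0],0.2],
    [[-60,0,-50],[0,0,0],0.2]
  ]
}}

```text
clock: 11.28
tcp_pos: [0.5763, -0.0474, 0.1842]
orientation: [-0.001, 0.578, 0.816, -0.0]
wrist_force: [-0.2, -0.8, 0.2]
finger_gap: 0.0342
grip_force: 0.0
```

```bash
python3 - <<'E'
from h import *
env.read_camera('top')
p,s,M=wristrect('capsule_blue',.042)
print([(n,np.round(d['centre'],4),round(d['confidence'],2)) for n in('capsule_blue','nozzle_tip','cradle','lever_hinge','lever_pad') for d in env.landmark_of(n,p)[:1]])
crop=cv2.resize(p['pixels'][80:300,220:410],None,fx=3,fy=2.7,interpolation=cv2.INTER_CUBIC); save({'pixels':crop},'w8.png')
marks(['lever_pad','lever_hinge'],'scene')
E
```

```text
{'clock': 11.325, 'joint_pos': [-0.2206, 0.338, -0.0355, 1.1996, 0.0004, 1.0123], 'tcp_pos': [0.5761, -0.0471, 0.184], 'orientation': [-0.0012, 0.5781, 0.816, -0.0003], 'wrist_force': [-0.2611, 1.0291, 0.3279], 'grip_force': 0.0, 'finger_gap': 0.0342}
capsule_blue 0.93 [316. 108.] [316. 179.] ends [0.5489 0.0385 0.042 ] [ 0.5664 -0.0109  0.042 ] len 0.052491726906547805 ang 109.46622373929306
[('capsule_blue', array([0.5534, 0.0111, 0.0442]), 0.73), ('nozzle_tip', array([0.55  , 0.0386, 0.0427]), 0.74), ('cradle', array([0.5608, 0.0073, 0.042 ]), 0.94), ('lever_hinge', array([ 0.5772, -0.0453,  0.0548]), 0.71), ('lever_pad', array([ 0.6018, -0.1132,  0.1637]), 0.87)]
scene lever_pad [([0.578, -0.0429, 0.0633], 0.64), ([0.6041, -0.1185, 0.1589], 0.56)]
scene lever_hinge [([0.6162, 0.3, 0.0272], 0.68), ([0.5783, -0.0492, 0.061], 0.66)]
```

View pics/w8.png

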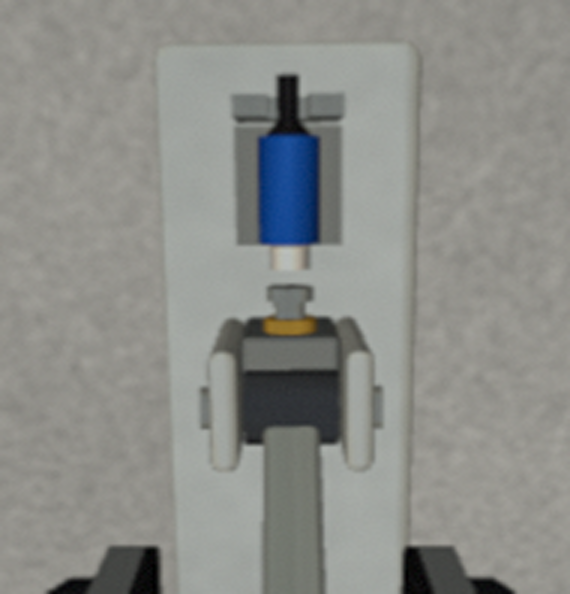

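The capsule is seated: nozzle in the slot, plunger out, ram still clear. Next I'll close the fingers and go above the lever pad.

Call:
{"fn": "move_arm", "kwargs": {
  "targets": [
    [[0,3,-16],[0,0,0],0.6],
    [[-30,3,-16],[0,0,0],1],
    [[-68,3,-16],[0,0,0],1],
    [[-68,3,-16],[0,0,0],1],
    [[-68,3,-16],[0,0,0],1]
  ]
}}

```text
clock: 12.45
tcp_pos: [0.6021, -0.1109, 0.2009]
orientation: [-0.0, 0.579, 0.816, 0.0]
wrist_force: [0.0, -0.1, 0.7]
finger_gap: -0.0001
grip_force: 0.0
```

```bash
python3 - <<'E'
from h import *
env.read_camera('top')
O=np.array([.579,-.0466]);v=np.array([-.333,.943])
for h,z in((68,175),(68,161),(88,141),(103,118),(113,93),(120,70)):
    rel([*(O-v*h/1000),z/1000],19.3)
E
```

```text
{'clock': 12.5, 'joint_pos': [-0.3127, 0.3957, 0.0908, 1.2666, 0.0004, 0.9203], 'tcp_pos': [0.6021, -0.1105, 0.201], 'orientation': [-0.0004, 0.5782, 0.8159, 0.0001], 'wrist_force': [-0.4303, -0.0786, 0.1169], 'grip_force': 0.0, 'finger_gap': 0.0002}
REL [-0.1 -0.5 26. ] [-0.   -0.    0.01]
{'clock': 12.5, 'joint_pos': [-0.3127, 0.3957, 0.0908, 1.2666, 0.0004, 0.9203], 'tcp_pos': [0.6021, -0.1105, 0.201], 'orientation': [-0.0004, 0.5782, 0.8159, 0.0001], 'wrist_force': [-0.4303, -0.0786, 0.1169], 'grip_force': 0.0, 'finger_gap': 0.0002}
REL [-0.1 -0.5 40. ] [-0.   -0.    0.01]
{'clock': 12.5, 'joint_pos': [-0.3127, 0.3957, 0.0908, 1.2666, 0.0004, 0.9203], 'tcp_pos': [0.6021, -0.1105, 0.201], 'orientation': [-0.0004, 0.5782, 0.8159, 0.0001], 'wrist_force': [-0.4303, -0.0786, 0.1169], 'grip_force': 0.0, 'finger_gap': 0.0002}
REL [-20.1  -0.4  60. ] [-0.   -0.    0.01]
{'clock': 12.5, 'joint_pos': [-0.3127, 0.3957, 0.0908, 1.2666, 0.0004, 0.9203], 'tcp_pos': [0.6021, -0.1105, 0.201], 'orientation': [-0.0004, 0.5782, 0.8159, 0.0001], 'wrist_force': [-0.4303, -0.0786, 0.1169], 'grip_force': 0.0, 'finger_gap': 0.0002}
REL [-35.2  -0.4  83. ] [-0.   -0.    0.01]
{'clock': 12.5, 'joint_pos': [-0.3127, 0.3957, 0.0908, 1.2666, 0.0004, 0.9203], 'tcp_pos': [0.6021, -0.1105, 0.201], 'orientation': [-0.0004, 0.5782, 0.8159, 0.0001], 'wrist_force': [-0.4303, -0.0786, 0.1169], 'grip_force': 0.0, 'finger_gap': 0.0002}
REL [-45.2  -0.4 108. ] [-0.   -0.    0.01]
{'clock': 12.5, 'joint_pos': [-0.3127, 0.3957, 0.0908, 1.2666, 0.0004, 0.9203], 'tcp_pos': [0.6021, -0.1105, 0.201], 'orientation': [-0.0004, 0.5782, 0.8159, 0.0001], 'wrist_force': [-0.4303, -0.0786, 0.1169], 'grip_force': 0.0, 'finger_gap': 0.0002}
REL [-52.2  -0.3 131. ] [-0.   -0.    0.01]
```

Call:
{"fn": "move_arm", "kwargs": {
  "targets": [
    [[0,0,25],[0,0,0],1],
    [[0,0,38],[0,0,0],1],
    [[-4,0,45],[0,0,0],1],
    [[-13,0,52],[0,0,0],1],
    [[-20,0,60],[0,0,0],1]
  ]
}}

```text
clock: 13.12
tcp_pos: [0.609, -0.1293, 0.141]
orientation: [-0.001, 0.578, 0.816, 0.001]
wrist_force: [-1.9, 5.6, 2.4]
finger_gap: 0.0001
grip_force: 2.8
```

Call:
{"fn": "move_arm", "kwargs": {
  "targets": [
    [[-6,0,8],[0,0,0],1],
    [[-11,0,15],[0,0,0],1],
    [[-15,0,23],[0,0,0],1],
    [[-19,0,33],[0,0,0],1],
    [[-22,0,40],[0,0,0],1]
  ]
}}

```text
clock: 13.75
tcp_pos: [0.6166, -0.1502, 0.1018]
orientation: [-0.0, 0.578, 0.816, 0.001]
wrist_force: [-4.1, 6.9, 8.8]
finger_gap: -0.0001
grip_force: 5.4
```

Call:
{"fn": "move_arm", "kwargs": {
  "targets": [
    [[-3,0,9],[0,0,0],1],
    [[-6,0,18],[0,0,0],1],
    [[-8,0,26],[0,0,0],1],
    [[-10,0,33],[0,0,0],1],
    [[-10,0,37],[0,0,0],1]
  ]
}}

```text
clock: 14.38
tcp_pos: [0.6202, -0.1592, 0.0659]
orientation: [0.0, 0.578, 0.816, 0.001]
wrist_force: [-4.9, 7.5, 15.3]
finger_gap: -0.0004
grip_force: 7.5
```

Call:
{"fn": "move_arm", "kwargs": {
  "targets": [
    [[0,0,1.5],[0,0,0],1],
    [[0,0,3],[0,0,0],1],
    [[0,0,3],[0,0,0],1]
  ]
}}

```text
clock: 14.75
tcp_pos: [0.6203, -0.1594, 0.0636]
orientation: [0.0, 0.578, 0.816, 0.001]
wrist_force: [-5.5, 7.2, 15.0]
finger_gap: 0.0
grip_force: 7.6
```

Call:
{"fn": "move_arm", "kwargs": {
  "targets": [
    [[0,0,1.5],[0,0,0],1],
    [[0,0,1.5],[0,0,0],1],
    [[0,0,1.5],[0,0,0],1]
  ]
}}

```text
clock: 15.12
tcp_pos: [0.6203, -0.1594, 0.0623]
orientation: [0.0, 0.578, 0.816, 0.001]
wrist_force: [-5.5, 7.5, 15.3]
finger_gap: -0.0001
grip_force: 7.7
```

Call:
{"fn": "move_arm", "kwargs": {
  "targets": [
    [[0,0,1.5],[0,0,0],1],
    [[0,0,1.5],[0,0,0],1],
    [[0,0,1.5],[0,0,0],1]
  ]
}}

```text
clock: 15.5
tcp_pos: [0.6203, -0.1594, 0.061]
orientation: [0.001, 0.578, 0.816, 0.001]
wrist_force: [-5.2, 7.4, 16.3]
finger_gap: -0.0002
grip_force: 8.3
```

Call:
{"fn": "move_arm", "kwargs": {
  "targets": [
    [[0,0,1.5],[0,0,0],1],
    [[0,0,1.5],[0,0,0],1],
    [[0,0,1.5],[0,0,0],1]
  ]
}}

```text
clock: 15.88
tcp_pos: [0.6204, -0.1594, 0.0609]
orientation: [0.001, 0.578, 0.816, 0.001]
wrist_force: [-7.8, 8.7, 24.8]
finger_gap: -0.0003
grip_force: 12.0
```

Call:
{"fn": "move_arm", "kwargs": {
  "targets": [
    [[0,0,1.5],[0,0,0],1],
    [[0,0,1.5],[0,0,0],1],
    [[0,0,1.5],[0,0,0],1]
  ]
}}

```text
clock: 16.25
tcp_pos: [0.6204, -0.1594, 0.0608]
orientation: [0.001, 0.578, 0.816, 0.001]
wrist_force: [-11.7, 9.7, 31.9]
finger_gap: 0.0004
grip_force: 15.6
```

Reached the hard stop: force is rising with no further travel. I'll ease off slightly and hold.

Call:
{"fn": "move_arm", "kwargs": {
  "targets": [
    [[0,0,-0.5],[0,0,0],1],
    [[0,0,-0.5],[0,0,0],1],
    [[0,0,-0.5],[0,0,0],1],
    [[0,0,-0.5],[0,0,0],1],
    [[0,0,-0.5],[0,0,0],1]
  ]
}}

```text
clock: 16.88
tcp_pos: [0.6204, -0.1594, 0.0608]
orientation: [0.001, 0.578, 0.816, 0.001]
wrist_force: [-10.2, 9.4, 30.3]
finger_gap: -0.0001
grip_force: 14.4
```

Call:
{"fn": "move_arm", "kwargs": {
  "targets": [
    [[0,0,0],[0,0,0],1],
    [[0,0,0],[0,0,0],1],
    [[0,0,0],[0,0,0],1],
    [[0,0,0],[0,0,0],1],
    [[0,0,0],[0,0,0],1]
  ]
}}

```text
clock: 17.5
tcp_pos: [0.6204, -0.1594, 0.0608]
orientation: [0.001, 0.578, 0.816, 0.001]
wrist_force: [-10.3, 8.8, 29.0]
finger_gap: -0.0002
grip_force: 14.4
```

Call:
{"fn": "move_arm", "kwargs": {
  "targets": [
    [[0,0,0],[0,0,0],1],
    [[0,0,0],[0,0,0],1],
    [[0,0,0],[0,0,0],1],
    [[0,0,0],[0,0,0],1],
    [[0,0,0],[0,0,0],1]
  ]
}}

```text
clock: 18.12
tcp_pos: [0.6204, -0.1594, 0.0608]
orientation: [0.001, 0.578, 0.816, 0.001]
wrist_force: [-11.3, 9.5, 29.5]
finger_gap: 0.0004
grip_force: 14.4
```

Call:
{"fn": "move_arm", "kwargs": {
  "targets": [
    [[0,0,0],[0,0,0],1],
    [[0,0,0],[0,0,0],1],
    [[0,0,0],[0,0,0],1],
    [[0,0,0],[0,0,0],1],
    [[0,0,0],[0,0,0],1]
  ]
}}

```text
clock: 18.75
tcp_pos: [0.6204, -0.1594, 0.0608]
orientation: [0.001, 0.578, 0.816, 0.001]
wrist_force: [-10.4, 8.2, 29.2]
finger_gap: -0.0001
grip_force: 14.4
```

```bash
python3 - <<'E'
from h import *
p,s,M=wristrect('capsule_blue',.042); save(p,'w9.png')
p=marks(['lever_pad','capsule_blue','nozzle_tip','ram_face'],'scene')
crop=cv2.resize(p['pixels'][200:300,240:390],None,fx=5,fy=5,interpolation=cv2.INTER_CUBIC); save({'pixels':crop},'s2.png')
E
```

```text
{'clock': 18.75, 'joint_pos': [-0.3778, 0.5292, -0.0544, 0.984, 0.0023, 0.8547], 'tcp_pos': [0.6204, -0.1594, 0.0608], 'orientation': [0.0013, 0.578, 0.8161, 0.0015], 'wrist_force': [-10.4066, 8.157, 29.2015], 'grip_force': 14.4076, 'finger_gap': -0.0001}
capsule_blue 0.49 [306.96988     -0.42286682] [310.64273 294.63098] ends [ 0.5795 -0.0475  0.042 ] [ 0.6223 -0.1656  0.042 ] len 0.12555965658772136 ang 109.91094274212139
scene lever_pad [([0.619, -0.1641, 0.0609], 0.7)]
scene capsule_blue [([0.558, 0.0131, 0.0418], 0.74)]
scene nozzle_tip [([0.6203, -0.1641, 0.0581], 0.74), ([0.5466, 0.0427, 0.0448], 0.5)]
scene ram_face [([0.5594, -0.0006, 0.0434], 0.47)]
```

View pics/w9.png

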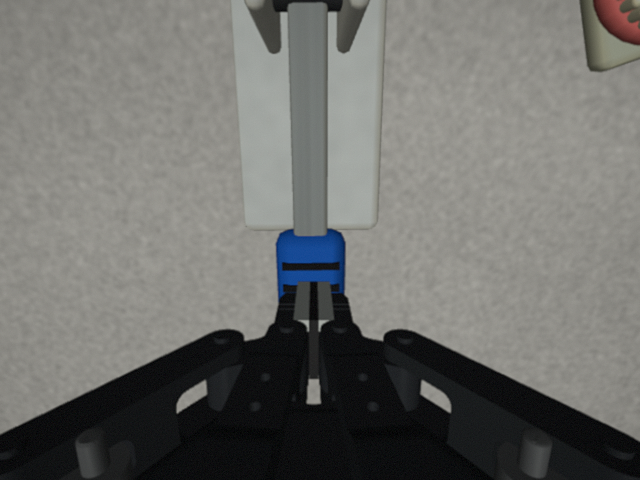

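The picture shows the lever level, with the closed fingers on the blue pad at (312,290). The pad estimate (0.619, -0.164, 0.061) matches fully down, the ram is forward, and the lever has been held on its stop for over 2.5 s.

```bash
python3 -c "
from workcell import env
print(env.hand_in())"
```

```text
the job is handed in; nothing more can be done
None
```

The job is handed in, with no verdict returned: the blue capsule is seated in the cradle, and the arm is holding the lever on its stop with about 30 N after more than 2.5 s there; plunger travel was inferred from the lever and ram positions, not seen directly.

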